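# Turn the drive label-up against the bench stop

## Robot

A 6-joint arm with a two-finger parallel gripper is mounted at the origin on the work surface. World frame = base frame: x ahead of the robot, y to its left, z up, the work surface at z = 0. Lengths are in m, angles in rad, forces in N, time in s.
With the tool pointing down it reaches from about 0.3 to 0.875 m from the base axis. Payload 6.4 kg.
Tool frame: the origin (TCP) lies where the fingers leave the gripper's body, on its centre line; the fingertips stand 73 mm ahead of it and the grasp point (between the pads) lies 54 mm ahead of it; z points along the fingers, y is the line along which they close (so a half turn about z gives the same grasp; the last joint's range is limited). The gripper opens to 85 mm and grips with 20 to 120 N. Pads are 22 mm wide; open, the fingers measure 114 mm over their backs; the gripper's body (76 mm by 85 mm) begins 54 mm behind the grasp point. The pads swing forward as they close: fully open they stand 13 mm farther back than shut.
Start: joints at [-1.474, 0.181, 1.607, -0, 1.354, -0.206], TCP at [0.171, -0.549, 0.304] pointing down, gripper open.
Joint ranges: [-2.99, 2.99], [-0.89, 2.07], [0.3, 2.58], [-1.14, 4.28], [0, 2.63], [-3.12, 3.12]. Speed limits (rad/s): [2.57, 2.57, 3.01, 3.14, 3.14, 3.14].

## Interface

Orientations are given as a unit quaternion [w, x, y, z].
In Python, from bench import ctrl gives the robot as it stands.
- The arm moves only by the tool carry_out, never from a script. Its argument "steps" is one flat list of numbers, 7 for each row, row after row: the shift along the tool's x, y, z in m, then the turn, a rotation vector about the tool's x, y, z in rad, then the opening, from 0 (shut) to 1 (fully open). In form: [dx, dy, dz, wx, wy, wz, claw, dx, dy, dz, wx, wy, wz, claw, ...]. A call has 1 to 20 rows; each row is the pose to reach, as a shift and turn from the pose commanded when the call began, along the tool's axes at that moment; what a row does not reach only later rows make up. A row lasts 1/10 s, in which the tool goes at most 50 mm and 8.59 degrees, less where a joint would pass 70% of its speed; a pose out of reach is approached as far as the arm can. A call with a gripper value outside its range is refused whole. The fingers move at their own pace and stop on an object; the grip force is fixed at half the most. Time passes only in rows, so rows that repeat a pose let the fingers close. It gives the time, the measured TCP pose, the force, the opening and the grip force at its end, in the units of the state.
- ctrl.get_obs(): the state, without advancing time (a new reading comes with each control period).
- ctrl.camera(name): name is "scene" or "top"; returns the picture (420x560x3 uint8, red, green, blue); there is no depth.
- ctrl.camera_params(name): a dict with "vertical_fov" (degrees; the focal length in pixels is half the picture's height over the tangent of half this angle, whatever the lens; pixels are square), "cx", "cy" (the principal point, pixels), "k1" (the pictures are not rectified: a ray, as slopes to the right and down, at radius r is drawn at 1 + k1 r^2 times it, then the intrinsics apply), "cam_to_world" (4x4, takes a point from camera to world coordinates). Camera axes: x right, y down, z forward; pixel columns grow to the right and rows downward; lengths in m; the calibration is good to about 2 mm. A picture is of the moment at which its call begins. camera_params takes no time and is no camera call.
- ctrl.hand_in(): hands the job in; it is judged then, once.
The state is a dict: "time_s": time; "q": joint angles; "dq": joint speeds; "joint_efforts": joint torques, N m; "eef_pos": TCP position; "eef_rot": TCP orientation; "wrist_force": force on the tool from outside, world axes, zero at the start; "torque": the same for the moment, N m; "opening": opening from 0.0 (shut) to 1.0 (fully open); "grasp_force": force on a finger pad.
Only numpy, scipy, OpenCV 4.12 (cv2) and the standard library are available. Lean on these libraries where they do the work, as an engineer would, in place of code of your own. Each camera call takes 0.05 s, during which the arm holds its last target. There are 200 camera calls.

## Task

The slim drive on the mat lies label side down: turn it over so that its label can be read. Without picking it up, push it across the mat against the sloped face of the bench stop until it tips up and leans on it, then go behind the stop and push the raised end back so that the drive topples over. Leave it lying flat on the mat in front of the stop, label side up, and do not disturb the other things.

Things in the scene. Friction and masses are not known exactly. Their poses are not given: they have to be found in the camera images.
- drive: slim drive: flat smooth grey metal slab, 100 (x) by 70 (y) by 7 mm, about 60 g. It starts flat on the mat in front of the stop, a short side towards the sloped face, its x roughly along the stop's x. The bare side with screw holes is up, the pale paper label is hidden underneath. Origin: centre of the labelled face; z runs from labelled to bare face: up at the start, down at the end
- stop: bench stop: low bent bracket of slippery aluminium fixed to the mat, 160 mm wide (y). Its flat front face rises from the mat, leaning away at 60 degrees from level, 60 mm long up the slope; open behind, with a 4 mm thick base plate reaching 46 mm behind the foot. Origin: middle of the foot of the face, on the mat. x level, from front to back (the way the drive is pushed), y along the foot, z up
- stop_top (a point): middle of the stop's top edge, 52 mm above the mat, 30 mm behind the foot. Pushed home, the drive slides up and lies on the slope, its near end at the foot, and stays there by itself; its last 40 mm stands out above this edge, its top end about 87 mm above the mat. Pushed back from behind, it pivots on its lower end and, once past upright, falls onto the mat
- corner_a (a point): corner of the drive at its +x, +y end, half-way through its thickness
- corner_b (a point): corner of the drive at its +x, -y end, half-way through its thickness
- corner_c (a point): corner of the drive at its -x, +y end, half-way through its thickness
- corner_d (a point): corner of the drive at its -x, -y end, half-way through its thickness
- mat: thin slate-grey bench mat, 660 by 1100 mm, 3 mm thick and fixed: its upper surface is 3 mm above the work surface. It is rubbery and grips well. Origin: centre of its underside
- ram: memory module, a thin green stick 133 by 30 by 4 mm lying loose beside the drive's lane. Leave alone. Origin: centre of its underside
- screwdriver: screwdriver about 170 mm long lying loose on the other side of the lane. Leave alone. Origin: underside, near its middle
- tray: small black open tray of screws, 90 by 60 by 25 mm, beside the stop. Leave alone. Origin: centre of its underside
- big_drive: large hard drive, a bare aluminium block 147 by 101 by 26 mm (not the slim one). Leave alone. Origin: centre of its underside
- mug: white mug, 80 mm across, 95 mm tall. Leave alone. Origin: centre of its underside
- cleaner: blue plastic bottle, 60 mm across, 150 mm tall. Leave alone. Origin: centre of its underside
- fan: black case fan, square 120 by 120 by 25 mm, lying flat. Leave alone. Origin: centre of its underside

How it is judged:
On the way:
1. the drive has been pushed up the stop's sloped face and leans on it, tipped up by at least 52 degrees (angle between drive's own z axis and vertical between 0.91 and 1.4 rad and contact force between drive and stop above 0.03 N), for 0.2 s.
At the end, for the whole second after the job is handed in: The drive lies flat on the mat (within about 6 degrees, less than 6 mm off it), label side up, at rest, its centre 25 to 220 mm in front of the foot of the stop's face and within 100 mm of the stop's middle sideways (angle between drive's own z axis and vertical above 3.04 rad and height (world z) of drive between 0.006 and 0.016 m and x of drive in the frame of stop between -0.22 and -0.025 m and y of drive in the frame of stop between -0.1 and 0.1 m and linear speed of drive below 0.02 m/s); the robot touches nothing.
It fails at once if the drive is lifted off the mat or carried: all four of its corners more than about 20 mm up (height (world z) of each of corner_a, corner_b, corner_c, corner_d above 0.025 m).
It fails at once if another loose thing (memory module, screwdriver, tray, large hard drive, mug, bottle or fan) is moved by more than 20 mm (distance of any of ram, screwdriver, tray, big_drive, mug, cleaner, fan from where it was at the start of the episode above 0.02 m).
It also fails if it takes over 58 s, if anything falls off the work surface, if the arm or the gripper's body presses on something with over 40 N, if the wrist force passes 120 N, or if a joint passes its speed limit or range.

## Working session

There is one attempt and no reset: what is moved stays moved. The work goes in short steps, Python scripts to look and compute and a tool call to move; the robot and the scene stay as the last step left them, time stands still between calls to the robot, and variables do not carry over. Pictures are saved under pics/ and viewed, at most 10 in all, crops included, and the job is handed in when it is done.

Besides the shell and the picture viewer there is one more tool, called after "Emit:" in YAML: its name, and indented under it one key for each argument. carry_out: Moves the arm, as the interface text tells. Its arguments: {"type":"object","properties":{"steps":{"type":"array"}},"required":["steps"]}

```bash
mkdir -p pics
cat > h.py <<'E'
import numpy as np, cv2
from bench import ctrl
from scipy.spatial.transform import Rotation as R
def K(n):
    p=ctrl.camera_params(n); f=210/np.tan(np.radians(p["vertical_fov"])/2); return p,f
def px2w(n,uv,z):
    p,f=K(n); T=np.array(p["cam_to_world"]); out=[]
    for u,v in uv:
        d=np.array([(u-p["cx"])/f,(v-p["cy"])/f]); s=d.copy()
        for _ in range(30): s=d/(1+p["k1"]*(s@s))
        r=T[:3,:3]@np.array([*s,1]); t=(z-T[2,3])/r[2]; out.append(T[:3,3]+t*r)
    return np.array(out)
def snap(n,f,crop=None,scale=1):
    im=ctrl.camera(n)[:,:,::-1]
    if crop: a,b,c,d=crop; im=im[b:d,a:c]
    im=cv2.resize(im,None,fx=scale,fy=scale,interpolation=cv2.INTER_CUBIC); cv2.imwrite("pics/"+f,im)
E
python3 - <<'E'
from h import *
snap("top","t1.png",scale=1.4); snap("scene","s1.png",scale=1.4)
o=ctrl.get_obs(); print(o["eef_pos"],o["eef_rot"],o["time_s"],o["wrist_force"])
for n in("top","scene"): print(ctrl.camera_params(n))
E
```

```text
[ 0.17143774 -0.54844694  0.30307313] [-8.02057299e-04  9.88559901e-01  1.50826647e-01  3.57784233e-05] 0.1 [-0.22383986  0.45228936 -0.14243422]
{'vertical_fov': 56.10514304283873, 'cx': 280.50422063662694, 'cy': 208.87925809012512, 'k1': 0.01443842172549012, 'cam_to_world': array([[-0.00450319, -0.99355028,  0.11330295,  0.45276557],
       [-0.99997705,  0.00390057, -0.00553978,  0.03008286],
       [ 0.0050621 , -0.11332529, -0.99354504,  1.27804483],
       [ 0.        ,  0.        ,  0.        ,  1.        ]])}
{'vertical_fov': 46.8848101366285, 'cx': 274.43137290029375, 'cy': 215.01193608610689, 'k1': -0.17344615845421027, 'cam_to_world': array([[-0.7981945 ,  0.4840268 , -0.35861343,  1.01999974],
       [ 0.60219583,  0.65662115, -0.45410224,  0.56687417],
       [ 0.01567551, -0.57841742, -0.81559032,  1.05649448],
       [ 0.        ,  0.        ,  0.        ,  1.        ]])}
```

View pics/t1.png

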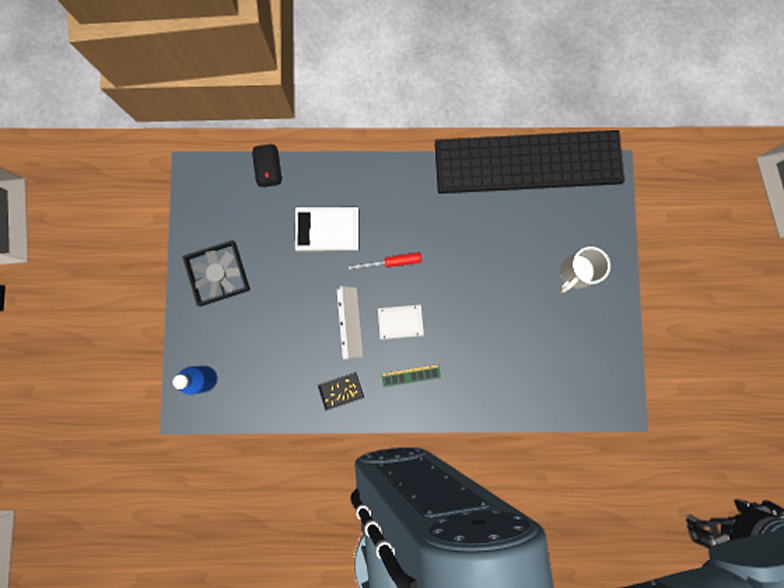

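View pics/s1.png

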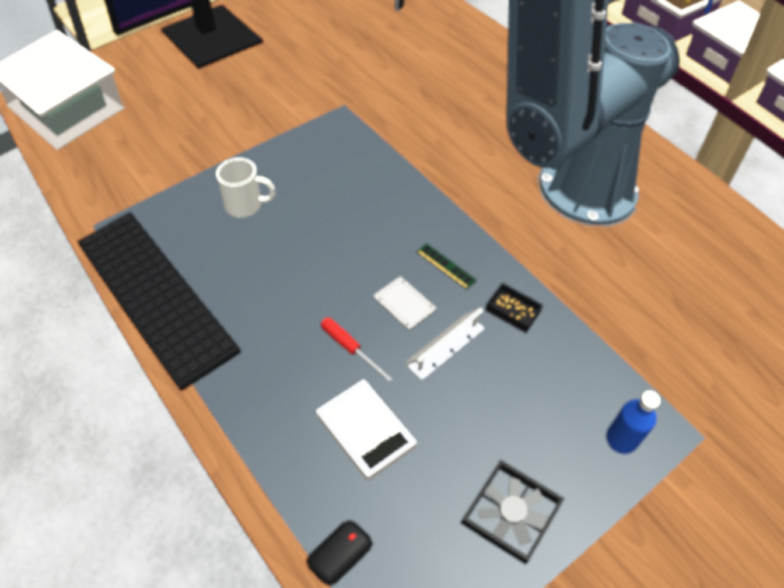

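The top view shows the drive at about (400,322) and the stop at (350,322), so the drive is pushed along world +y. The RAM is below the lane, the screwdriver above it and the tray beside the stop. I'll zoom in to get the corners.

Run:
```python
from h import *
snap("top","t2.png",(215,170,325,300),4.6)
```

```text
(no output)
```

View pics/t2.png

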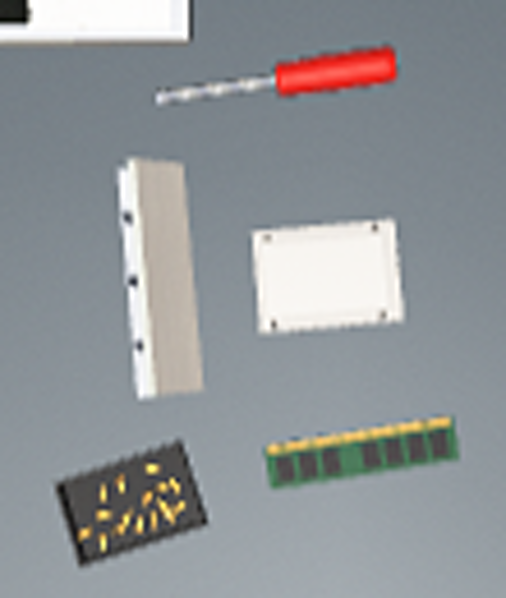

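The crop shows the drive corners at (252,231), (395,219), (404,321) and (260,333). The stop's foot runs from (183,161) to (203,388), and its top edge from (134,158) to (155,394).

Run:
```python
from h import *
np.set_printoptions(precision=4,suppress=True)
c=lambda L:[((x+.5)/4.6-.5+215,(y+.5)/4.6-.5+170) for x,y in L]
d=px2w("top",c([(252,231),(395,219),(404,321),(260,333)]),.010); print("drive",d,d.mean(0))
e=[np.linalg.norm(d[i]-d[(i+1)%4]) for i in range(4)];print(e)
a=(d[0]+d[3]-d[1]-d[2]);print("drive dir deg",np.degrees(np.arctan2(a[1],a[0])))
f=px2w("top",c([(183,161),(203,388)]),.003);t=px2w("top",c([(134,158),(155,394)]),.055)
for n,g in(("foot",f),("top",t)): v=g[0]-g[1];print(n,g,g.mean(0),np.linalg.norm(v),"xdir",np.degrees(np.arctan2(v[0],-v[1])))
print("ram",px2w("top",c([(265,445),(450,417),(457,457),(272,488)]),.007))
print("tray",px2w("top",c([(56,485),(182,440),(208,520),(80,566)]),.028))
print("sd",px2w("top",c([(158,100),(275,95),(396,50),(394,78),(280,95)]),.01))
print("bd",px2w("top",c([(0,42),(189,40)]),.029))
```

```text
drive [[ 0.5619  0.059   0.01  ]
 [ 0.57   -0.0414  0.01  ]
 [ 0.4985 -0.047   0.01  ]
 [ 0.4906  0.0536  0.01  ]] [0.5303 0.0061 0.01  ]
[np.float64(0.10077855165997103), np.float64(0.07171985549014077), np.float64(0.10082637243806568), np.float64(0.07158061686962447)]
drive dir deg 94.5420190273994
foot [[0.6125 0.108  0.003 ]
 [0.4527 0.0936 0.003 ]] [0.5326 0.1008 0.003 ] 0.1604895826131496 xdir 95.1688206242381
top [[0.6082 0.1381 0.055 ]
 [0.4488 0.1231 0.055 ]] [0.5285 0.1306 0.055 ] 0.1600474153198089 xdir 95.39208800572827
ram [[ 0.4132  0.0503  0.007 ]
 [ 0.4319 -0.0784  0.007 ]
 [ 0.4044 -0.0829  0.007 ]
 [ 0.3837  0.0455  0.007 ]]
tray [[0.3876 0.1921 0.028 ]
 [0.4175 0.1066 0.028 ]
 [0.3637 0.0887 0.028 ]
 [0.3335 0.1753 0.028 ]]
sd [[ 0.6552  0.1254  0.01  ]
 [ 0.6585  0.0426  0.01  ]
 [ 0.6905 -0.0434  0.01  ]
 [ 0.6703 -0.0417  0.01  ]
 [ 0.6584  0.0391  0.01  ]]
bd [[0.6935 0.2345 0.029 ]
 [0.6945 0.1025 0.029 ]]
```

```bash
cat >> h.py <<'E'
np.set_printoptions(precision=4,suppress=True)
F=np.array([.5326,.1008]);A=np.radians(95.2);U=np.array([np.cos(A),np.sin(A)]);V=np.array([-U[1],U[0]])
def state():
    o=ctrl.get_obs(); w,x,y,z=o["eef_rot"]; return o,np.array(o["eef_pos"]),R.from_quat([x,y,z,w])
def goal(sx,sy,z):
    xa=np.array([*U,0]);za=np.array([0,0,-1.]); return np.array([*(F+sx*U+sy*V),z]),R.from_matrix(np.c_[xa,np.cross(za,xa),za])
def move(sx,sy,z):
    o,p,r=state();g,gr=goal(sx,sy,z)
    print("t",o["time_s"],"stop",(p[:2]-F)@U,(p[:2]-F)@V,p[2],"f",np.array(o["wrist_force"]),"->",r.inv().apply(g-p),(r.inv()*gr).as_rotvec())
E
python3 -c "
from h import *
move(-.185,.011,.16)"
```

```text
t 0.15 stop -0.613907133502058 0.41850397228695735 0.30321657270120056 f [-0.1699 -0.7718  0.2416] -> [ 0.4886 -0.3333  0.1438] [-0.0009 -0.0011 -1.3587]
```

Emit:
carry_out:
  steps: [0.489,-0.333,0.143,0,0,-1.359,0,0.489,-0.333,0.143,0,0,-1.359,0,0.489,-0.333,0.143,0,0,-1.359,0,0.489,-0.333,0.143,0,0,-1.359,0,0.489,-0.333,0.143,0,0,-1.359,0,0.489,-0.333,0.143,0,0,-1.359,0,0.489,-0.333,0.143,0,0,-1.359,0,0.489,-0.333,0.143,0,0,-1.359,0,0.489,-0.333,0.143,0,0,-1.359,0,0.489,-0.333,0.143,0,0,-1.359,0,0.489,-0.333,0.143,0,0,-1.359,0,0.489,-0.333,0.143,0,0,-1.359,0,0.489,-0.333,0.143,0,0,-1.359,0,0.489,-0.333,0.143,0,0,-1.359,0,0.489,-0.333,0.143,0,0,-1.359,0,0.489,-0.333,0.143,0,0,-1.359,0,0.489,-0.333,0.143,0,0,-1.359,0,0.489,-0.333,0.143,0,0,-1.359,0]

```text
time_s: 1.95
eef_pos: [0.5387, -0.0863, 0.1613]
eef_rot: [0.0, 0.675, 0.738, 0.0]
wrist_force: [0.2, -0.0, -0.3]
opening: -0.001
grasp_force: 0.0
```

```bash
python3 -c "
from h import *
move(-.175,.011,.078)"
```

```text
t 1.95 stop -0.18684833250737365 0.010896638693794997 0.16131286816606238 f [ 0.2487 -0.0014 -0.251 ] -> [ 0.0119 -0.0002  0.0833] [ 0.0005  0.0003 -0.0015]
```

Emit:
carry_out:
  steps: [0,0,0.04,0,0,0,0,0,0,0.07,0,0,0,0,0,0,0.078,0,0,0,0,0,0,0.081,0,0,0,0,0,0,0.083,0,0,0,0,0,0,0.084,0,0,0,0,0,0,0.084,0,0,0,0,0,0,0.084,0,0,0,0]

```text
time_s: 2.75
eef_pos: [0.5395, -0.0854, 0.0778]
eef_rot: [0.001, 0.674, 0.739, 0.0]
wrist_force: [0.2, -0.4, 0.6]
opening: 0.001
grasp_force: 0.0
```

```bash
python3 -c "
from h import *
move(-.04,.011,.0775);snap('scene','s2.png',(230,150,390,290),4)"
```

```text
t 2.75 stop -0.18602673072139975 0.010003327758860639 0.07782336173163013 f [ 0.1679 -0.3766  0.6429] -> [ 0.146  -0.0009  0.0002] [0.0014 0.0007 0.0003]
```

View pics/s2.png

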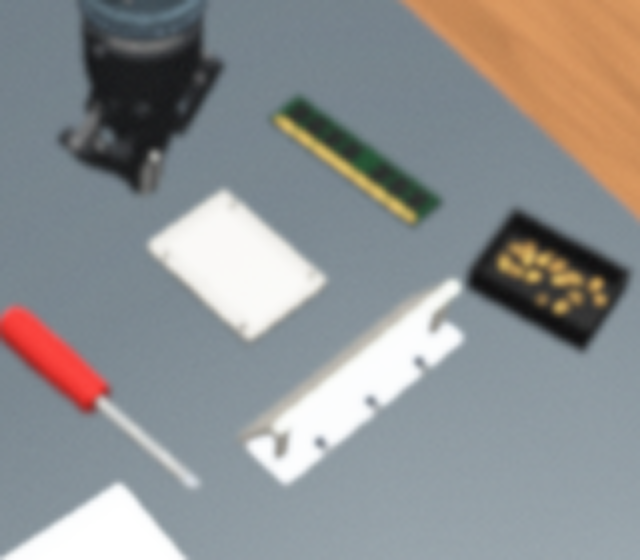

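The crop shows the shut fingertips on the mat at (145,185), just behind the drive's rear edge, which is centred near (187,218). The lane is clear, so I push.

Emit:
carry_out:
  steps: [0.01,-0.001,0,0,0,0,0,0.02,-0.001,0,0,0,0,0,0.028,-0.001,0,0,0,0,0,0.036,-0.001,0,0,0,0,0,0.044,-0.001,0,0,0,0,0,0.052,-0.001,0,0,0,0,0,0.06,-0.001,0,0,0,0,0,0.068,-0.001,0,0,0,0,0,0.076,-0.001,0,0,0,0,0,0.084,-0.001,0,0,0,0,0,0.092,-0.001,0,0,0,0,0,0.1,-0.001,0,0,0,0,0,0.108,-0.001,0,0,0,0,0,0.116,-0.001,0,0,0,0,0,0.124,-0.001,0,0,0,0,0,0.13,-0.001,0,0,0,0,0,0.135,-0.001,0,0,0,0,0,0.14,-0.001,0,0,0,0,0,0.14,-0.001,0,0,0,0,0]

```text
time_s: 4.7
eef_pos: [0.5251, 0.0547, 0.0769]
eef_rot: [-0.0, 0.674, 0.739, 0.0]
wrist_force: [-0.9, -0.1, 0.4]
opening: -0.002
grasp_force: 0.0
```

```bash
python3 -c "
from h import *
move(-.017,.011,.0775);snap('scene','s3.png',(230,150,390,290),4)"
```

```text
t 4.7 stop -0.045228286937775565 0.011617433942438521 0.07688948066324555 f [-0.8564 -0.1322  0.4065] -> [ 0.0282  0.0006 -0.0006] [-0.     -0.0001  0.0008]
```

View pics/s3.png

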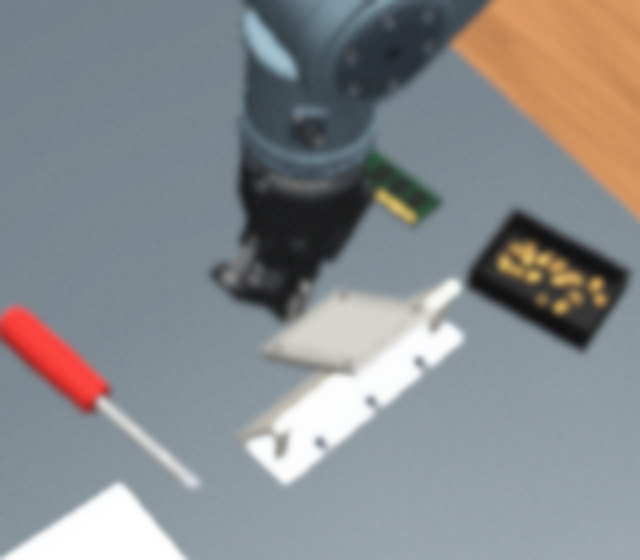

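The drive is tipped about 35°. Its rising edge runs (350,372)–(420,308) and its lower edge (265,355)–(340,293), with a slight yaw. I'll push it home.

Emit:
carry_out:
  steps: [0.004,0,0,0,0,0,0,0.008,0,0,0,0,0,0,0.012,0,0,0,0,0,0,0.016,0,0,0,0,0,0,0.019,0,0,0,0,0,0,0.022,0,0,0,0,0,0,0.024,0,0,0,0,0,0,0.026,0,0,0,0,0,0,0.026,0,0,0,0,0,0,0.026,0,0,0,0,0,0]

```text
time_s: 5.75
eef_pos: [0.5229, 0.0801, 0.0769]
eef_rot: [-0.0, 0.674, 0.739, 0.0]
wrist_force: [0.1, -0.3, -0.1]
opening: 0.004
grasp_force: 0.0
```

```bash
python3 -c "
from h import *
move(-.017,.011,.0775);snap('scene','s4.png',(230,150,390,290),4)"
```

```text
t 5.75 stop -0.019727243188717637 0.011576742367970067 0.07690061508141446 f [ 0.0547 -0.2565 -0.0984] -> [ 0.0027  0.0006 -0.0006] [ 0.     -0.0001  0.0003]
```

View pics/s4.png

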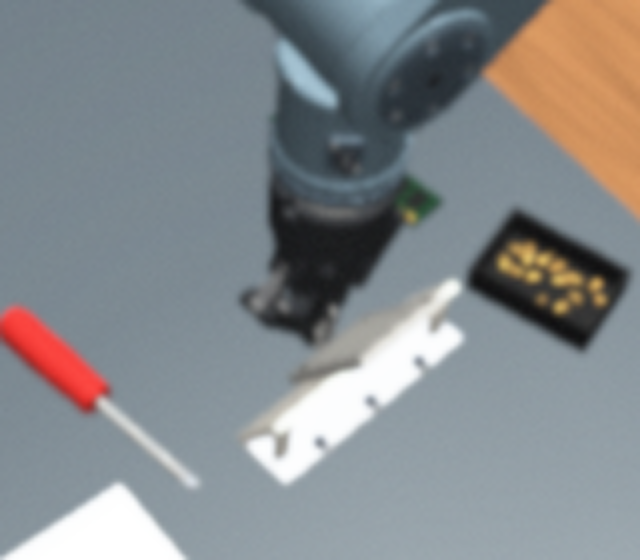

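The drive now lies nearly parallel to the slope, with its raised edge at about (362,365)–(430,300). A few more millimetres, up to light contact.

Emit:
carry_out:
  steps: [0.001,0,0,0,0,0,0,0.002,0,0,0,0,0,0,0.003,0,0,0,0,0,0,0.004,0,0,0,0,0,0,0.004,0,0,0,0,0,0,0.004,0,0,0,0,0,0]

```text
time_s: 6.4
eef_pos: [0.5225, 0.084, 0.0769]
eef_rot: [0.0, 0.674, 0.739, 0.0]
wrist_force: [-0.3, -0.9, 0.8]
opening: 0.003
grasp_force: 0.3
```

```bash
python3 -c "
from h import *
move(-.017,.011,.0775)"
```

```text
t 6.4 stop -0.015793751400189914 0.011569150733851716 0.07691638045783342 f [-0.2985 -0.9468  0.8395] -> [-0.0012  0.0006 -0.0006] [0.     0.     0.0003]
```

Emit:
carry_out:
  steps: [-0.01,0,0,0,0,0,0,-0.025,0,0,0,0,0,0,-0.04,0,-0.02,0,0,0,0,-0.055,0,-0.06,0,0,0,0,-0.07,0,-0.1,0,0,0,0,-0.08,0,-0.14,0,0,0,0,-0.08,0,-0.14,0,0,0,0]

```text
time_s: 7.1
eef_pos: [0.5333, 0.0013, 0.2233]
eef_rot: [0.005, 0.675, 0.738, 0.003]
wrist_force: [1.2, 0.5, 1.1]
opening: -0.002
grasp_force: 0.0
```

```bash
python3 -c "
from h import *
move(.095,.011,.141);snap('scene','s5.png',(230,150,390,290),4)"
```

```text
t 7.1 stop -0.09917525254002481 0.00830239335066374 0.2232968461188799 f [1.1824 0.549  1.0659] -> [ 0.1945 -0.004   0.0815] [ 0.0111  0.004  -0.002 ]
```

View pics/s5.png

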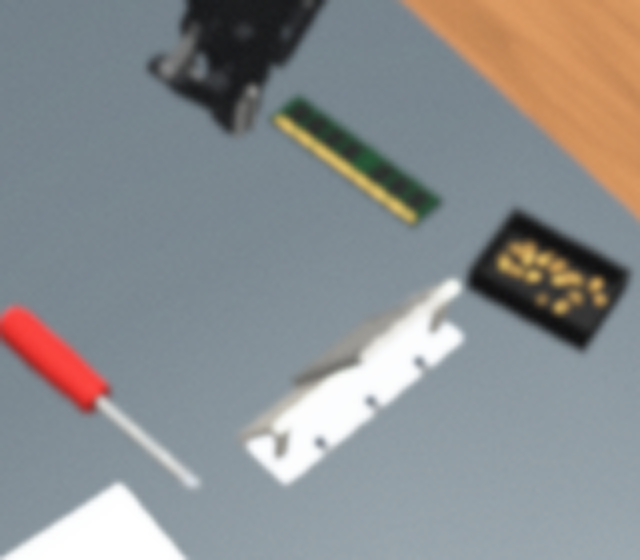

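The drive leans on the slope by itself, with its top edge at about (362,358)–(425,300). I'll work out its sideways position.

```bash
python3 -c "
from h import *
w=px2w('scene',[(230+x/4,150+y/4) for x,y in[(360,358),(425,302),(296,382)]],.09)
print([((q[:2]-F)@U,(q[:2]-F)@V) for q in w])
move(.11,.015,.225)"
```

```text
[(np.float64(0.04702656610800769), np.float64(-0.02267755365266309)), (np.float64(0.04510008020410626), np.float64(0.03543983293923265)), (np.float64(0.03366740848075737), np.float64(-0.06270457164617013))]
t 7.15 stop -0.09814534019455173 0.009761113291742788 0.22034604708779082 f [-0.4813  0.2172  0.0618] -> [ 0.2081 -0.0056 -0.0052] [ 0.0069  0.0023 -0.0017]
```

Emit:
carry_out:
  steps: [0.03,0,0,0,0,0,0,0.07,0,0,0,0,0,0,0.11,0,0,0,0,0,0,0.15,0,0,0,0,0,0,0.18,0,0,0,0,0,0,0.2,0,0,0,0,0,0,0.2,0,0,0,0,0,0,0.2,0,0.02,0,0,0,0,0.2,0,0.05,0,0,0,0,0.2,0,0.07,0,0,0,0,0.2,0,0.076,0,0,0,0,0.2,0,0.076,0,0,0,0,0.2,0,0.076,0,0,0,0]

```text
time_s: 8.45
eef_pos: [0.5122, 0.2031, 0.1415]
eef_rot: [0.0, 0.674, 0.738, 0.0]
wrist_force: [-0.2, 0.6, 0.7]
opening: -0.001
grasp_force: 0.0
```

```bash
python3 -c "
from h import *
move(-.012,.011,.141)"
```

```text
t 8.45 stop 0.10369130416932189 0.01107474092297177 0.14148540059871698 f [-0.1787  0.5644  0.7286] -> [-0.1157  0.0001  0.0005] [ 0.0007  0.0001 -0.0003]
```

Emit:
carry_out:
  steps: [-0.01,0,0,0,0,0,0,-0.022,0,0,0,0,0,0,-0.032,0,0,0,0,0,0,-0.04,0,0,0,0,0,0,-0.046,0,0,0,0,0,0,-0.052,0,0,0,0,0,0,-0.058,0,0,0,0,0,0,-0.064,0,0,0,0,0,0,-0.07,0,0,0,0,0,0,-0.076,0,0,0,0,0,0,-0.082,0,0,0,0,0,0,-0.088,0,0,0,0,0,0,-0.093,0,0,0,0,0,0,-0.098,0,0,0,0,0,0,-0.103,0,0,0,0,0,0,-0.108,0,0,0,0,0,0,-0.113,0,0,0,0,0,0,-0.118,0,0,0,0,0,0,-0.12,0,0,0,0,0,0,-0.12,0,0,0,0,0,0]

```text
time_s: 10.45
eef_pos: [0.5225, 0.0837, 0.1409]
eef_rot: [-0.0, 0.674, 0.738, 0.0]
wrist_force: [-0.5, -0.7, -0.8]
opening: -0.003
grasp_force: 0.0
```

```bash
python3 -c "
from h import *
move(.1,.011,.2);snap('scene','s6.png',(230,150,390,290),4)"
```

```text
t 10.45 stop -0.016118535866284704 0.011563253564256465 0.14089941489266883 f [-0.5337 -0.7282 -0.8464] -> [ 0.1161  0.0005 -0.0591] [ 0.     -0.     -0.0003]
```

View pics/s6.png

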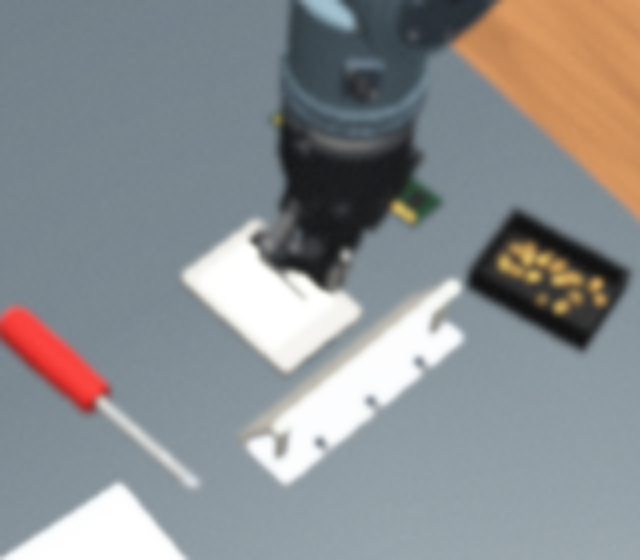

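The drive has toppled. It lies in front of the stop with corners at about (182,275), (288,372) and (360,312), and the pale label is up. I'll raise the arm clear and check.

Emit:
carry_out:
  steps: [0,0,-0.03,0,0,0,0,0,0,-0.07,0,0,0,0,0,0,-0.1,0,0,0,0,0.04,0,-0.12,0,0,0,0,0.08,0,-0.12,0,0,0,0,0.12,0,-0.12,0,0,0,0,0.16,0,-0.12,0,0,0,0,0.18,0,-0.12,0,0,0,0,0.18,0,-0.12,0,0,0,0,0.18,0,-0.12,0,0,0,0]

```text
time_s: 11.5
eef_pos: [0.5058, 0.2635, 0.2607]
eef_rot: [0.0, 0.674, 0.739, -0.0]
wrist_force: [-0.2, 0.4, 1.2]
opening: 0.001
grasp_force: 0.0
```

```bash
python3 -c "
from h import *
snap('scene','s7.png',(230,150,390,290),4)"
```

```text
(no output)
```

View pics/s7.png

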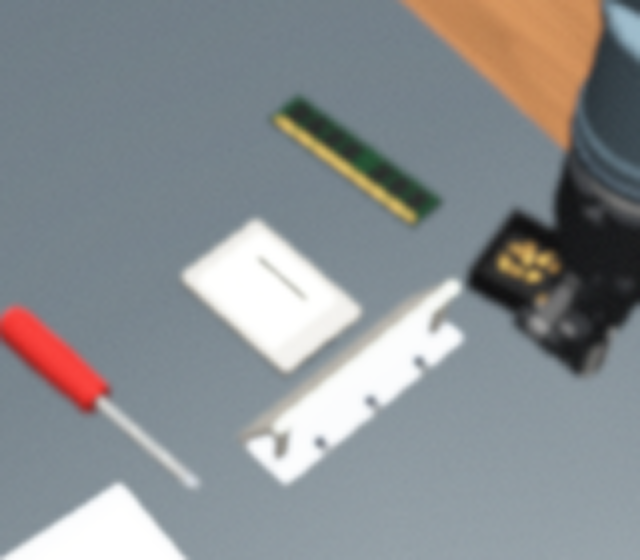

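The drive lies label up: corners at (255,218), (182,275), (288,372) and (360,312), with a dark printed bar near (282,278). I'll check that it is flat from its measured size, then hand in.

```bash
python3 -c "
from h import *
w=px2w('scene',[(230+x/4,150+y/4) for x,y in[(256,218),(182,273),(288,368),(361,310)]],.01)
q=np.array([((a[:2]-F)@U,(a[:2]-F)@V) for a in w]);print(q,q.mean(0),np.linalg.norm(q-np.roll(q,1,0),axis=1))
if q.mean(0)[0]<-.04 and abs(np.linalg.norm(q[1]-q[2])-.1)<.006: print(ctrl.hand_in())"
```

```text
[[-0.1093  0.0462]
 [-0.109  -0.0215]
 [-0.0093 -0.0207]
 [-0.0096  0.046 ]] [-0.0593  0.0125] [0.0997 0.0677 0.0997 0.0667]
the job is handed in; nothing more can be done
None
```

The drive now lies flat on the mat, label side up, with its centre about 59 mm in front of the stop's foot and 12 mm off its middle; in the camera views the other things look undisturbed, and the job was handed in at about 11.5 s (no verdict was returned).

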